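Sort inspected prints: gauge the pass, scrap the reject

ROBOT

A 7-joint arm with a two-finger parallel gripper is mounted at the origin on the work surface. World frame = base frame: x ahead of the robot, y to its left, z up, the work surface at z = 0. Lengths are in m, angles in rad, forces in N, time in s.
With the tool pointing down it reaches from about 0.4 to 0.875 m from the base axis. Payload 19.3 kg.
Tool frame: the origin (TCP) lies at the very end of the fingers, on their centre line; the grasp point (between the pads) lies 19 mm behind it; z points along the fingers, y is the line along which they close (so a half turn about z gives the same grasp; the last joint's range is limited). The gripper opens to 85 mm and grips with 20 to 120 N. Pads are 22 mm wide; open, the fingers measure 114 mm over their backs; the gripper's body (76 mm by 85 mm) begins 54 mm behind the grasp point. The pads swing forward as they close: fully open they stand 13 mm farther back than shut.
Start: joints at [1.248, 0.521, -0.036, 1.599, 0.021, 1.021, -0.113], TCP at [0.156, -0.605, 0.231] pointing down, gripper open.
Joint ranges: [-2.91, 2.91], [-0.3, 2.13], [-1.5, 1.42], [0.17, 2.43], [-1.26, 4.41], [0.16, 1.93], [-2.52, 2.52]. Speed limits (rad/s): [1.89, 1.89, 2.39, 2.39, 3.01, 3.01, 3.01].

INTERFACE

Orientations are given as [roll, pitch, yaw] about the fixed x, y, z axes, in that order (R = Rz(yaw) Ry(pitch) Rx(roll)).
In Python, from workcell import monitor, optics, job_done gives the robot as it stands.
- The arm moves only by the shell command python3 -m handwheel 'ROWS' [FORCE]. ROWS is JSON, a list of rows, each an object of numbers: "dx", "dy", "dz": the shift along the tool's x, y, z in cm; "wx", "wy", "wz": the turn, a rotation vector about the tool's x, y, z in rad; "claw": the opening in per cent of the stroke, from 0 (shut) to 100 (fully open). A call has 1 to 8 rows; each row shifts and turns the commanded pose from where the row before left it, along the tool's axes as they then stand; what a row does not reach is not made up. A row lasts 1/8 s, in which the tool goes at most 62.5 mm and 10.7 degrees, less where a joint would pass 70% of its speed; a pose out of reach is approached as far as the arm can. A call with a gripper value outside its range is refused whole. The fingers move at their own pace and stop on an object; FORCE is the grip in N (left out, the last holds). Time passes only in rows, so rows that do not move let the fingers close. It gives the time, the measured TCP pose, the force, the opening and the grip force at its end, in the units of the state.
- monitor.observe(): the state, without advancing time (a new reading comes with each control period).
- optics.grab_frame(name): name is "scene" or "top" or "wrist"; returns a dict with "frame" (480x640x3 uint8, blue, green, red), "fovy" (degrees; the focal length in pixels is half the picture's height over the tangent of half this angle, whatever the lens; pixels are square), "cx", "cy" (the principal point, pixels), "k1" (the pictures are not rectified: a ray, as slopes to the right and down, at radius r is drawn at 1 + k1 r^2 times it, then the intrinsics apply), "R" (3x3) and "t" (3): a world point X has camera coordinates R X + t. Camera axes: x right, y down, z forward; pixel columns grow to the right and rows downward; lengths in m; the calibration is good to about 2 mm. A picture is of the moment at which its call begins. There is no depth.
- job_done(): hands the job in; it is judged then, once.
Trained networks look in the newest picture that a camera, given by its name, has taken for a name from the list of things; names that differ only in an ending like _2 or _b are one class to them, and where a whole thing is asked for, a point or a joint stands for the part that bears it (a point fixed in the world has none). Each returns a list of dicts, best first, with "p" (0 to 1); they miss things now and then, are a little off and sometimes report something else, mostly with a low value. They report only what shows in the picture. A call takes as long as a camera call. They do not tell look-alikes from the thing itself.
- optics.masks_of(name, camera): "region" (480x640 bool, what is visible of it) and "rect" ([left, top, width, height] in pixels, round what is visible of it).
The state is a dict: "clock": time; "qpos": joint angles; "qd": joint speeds; "joint_efforts": joint torques, N m; "position": TCP position; "tool_rot": TCP orientation; "force": force on the tool from outside, world axes, zero at the start; "moment": the same for the moment, N m; "grip_width": finger opening in m; "finger_force": force on a finger pad.
Only numpy, scipy, OpenCV 4.12 (cv2) and the standard library are available. Lean on these libraries where they do the work, as an engineer would, in place of code of your own. Each camera call takes 0.05 s, during which the arm holds its last target. There are 200 camera calls.

TASK

Sort the inspected printed housings by the white tag on top. Lay the one with the round tag (pass) in the open channel nest, between its rails, and slide it along until its nose has pushed in the friction-held brass feeler by a few millimetres (about 5), not to the end of the feeler's travel. Press the thumb pad of the reject box so that the sprung lid pops open by itself without the robot touching it, and lay the housing with the bar tag (reject) inside between the box's rails; set both down tag up without dropping them, and leave the untagged housing and everything else where they are.

Things in the scene. Friction and masses are not known exactly. Their poses are not given: they have to be found in the camera images.
- part_disc: PASS: 100 long (its x) x 46 wide (its y) x 40 high (its z) mm grey printed housing, alike from either end, about 0.18 kg; it starts lying flat on the bench, top up. Origin: centre of its underside. A raised white round tag, 28 mm across and 3 mm high, sits in the middle of the top.
- part_bar: REJECT: 100 long (its x) x 46 wide (its y) x 40 high (its z) mm grey printed housing, alike from either end, about 0.18 kg; it starts lying flat on the bench, top up. Origin: centre of its underside. A raised white bar tag, 56 x 12 mm along its x and 3 mm high, sits in the middle of the top.
- part_plain: UNTAGGED, leave alone: 100 long (its x) x 46 wide (its y) x 40 high (its z) mm grey printed housing, alike from either end, about 0.18 kg; it starts lying flat on the bench, top up. Origin: centre of its underside. No tag.
- nest: Pass nest, fixed: aluminium plate 210 (its x) x 84 (y) x 8 mm with two dark rails along x, 200 long, 6 wide, 6 high (tops at z = 14 mm), 52 mm apart inside. Origin: centre of the underside; +x leads to the feeler. A bridge (30 long, 82 wide, up to z = 62) across the +x half carries the feeler; its place is not reported. A housing centred at x = -45 mm in this frame is clear of the feeler.
- feeler (a joint): How far the brass feeler plate (34 wide, 22 high, facing the nest's -x) is pushed in, m: 0 at start, 0.014 end of travel. Its face at rest is anywhere from x = +20 to +50 mm in the nest's frame: find it by touch. No spring: a drag of about 5 N resists it and it stays where left. The housing must push it, not the robot itself.
- box: Reject box, fixed: grey metal, 150 (its x) x 160 (y) x 60 high mm, walls and floor 5 mm thick. On its floor two dark rails along x, 110 long, 6 high (tops at z = 11 mm), 54 mm apart inside, centred. Origin: centre of the underside. Thumb latch on its -x side (towards the robot); lid hinged along the +x rim.
- lid (a joint): Angle of the box's white lid, rad: 0 shut, about 2.4 fully open, lying back towards the box's +x. Shut: 160 x 160 mm, top at z = 67 mm, free edge at x = -84 mm in the box's frame. Once unlatched a spring throws it open in about half a second; its free edge rises and swings away from the thumb pad.
- latch_pad (a point): Middle of the top face of the latch's steel thumb pad, 36 (box x) x 34 (box y) mm, at x = -134, z = 51 mm in the box's frame. Pressing it down (about 4 N at first, 7 N when it lets go after about 7 mm, hard stop at about 12 mm) frees the lid; it springs back when let go.
- scraper: Bystander: spatula-like print scraper lying on the bench. Origin on its underside.
- brush: Bystander: brush lying between the robot and the housings. Origin on its underside.
- glue: Bystander: small standing glue bottle, 32 mm across, 100 high, beyond the housings. Origin: centre of its underside.
- tape: Bystander: roll of tape lying flat, 90 mm across, 24 high, beyond the housings. Origin: centre of its underside.
- mug: Bystander: white mug, 80 mm across, 95 high. Origin: centre of its underside.
- spool: Bystander: black spool lying flat, 200 mm across, 64 high. Origin: centre of its underside.
- caliper: Bystander: caliper lying flat, 150 mm long. Origin: on its underside, mid-length.
Mind the look-alikes: they are no part of the job. Leave any purple look-alike of the part_bar alone. Leave any pink look-alike of the part_disc alone.

How it is judged:
By the outcome, as a careful person would: the job done as asked, in the order asked, and still so for the second after the job is handed in, with the robot touching nothing.
It also fails if it takes over 58 s, if anything falls off the work surface, if the arm or the gripper's body presses on something with over 40 N, if the wrist force passes 120 N, or if a joint passes its speed limit or range.

## Working session

There is one attempt and no reset: what is moved stays moved. The work goes in short steps, Python scripts to look and compute and a shell command to move; the robot and the scene stay as the last step left them, time stands still between calls to the robot, and variables do not carry over. Pictures are saved under pics/ and viewed, at most 14 in all, crops included, and the job is handed in when it is done.

```bash
mkdir -p pics; ls; cat > h.py <<'E'
import numpy as np, cv2
from workcell import monitor, optics, job_done
def K(f):
    F=240/np.tan(np.radians(f["fovy"])/2); return np.array([[F,0,f["cx"]],[0,F,f["cy"]],[0,0,1.]])
def pix(f,X):
    X=np.atleast_2d(np.array(X,float)); return cv2.projectPoints(X,cv2.Rodrigues(np.array(f["R"],float))[0],np.array(f["t"],float),K(f),np.array([f["k1"],0,0,0.]))[0][:,0]
def at(f,uv,z):
    n=cv2.undistortPoints(np.array(uv,float).reshape(-1,1,2),K(f),np.array([f["k1"],0,0,0.]))[:,0]
    R=np.array(f["R"]);t=np.array(f["t"]);c=-R.T@t
    d=np.c_[n,np.ones(len(n))]@R
    return c+d*((z-c[2])/d[:,2])[:,None]
E
python3 - <<'E'
from h import *
s=monitor.observe(); print(s)
for n in["scene","top"]:
    f=optics.grab_frame(n); cv2.imwrite(f"pics/{n}0.png",f["frame"]); print(n,f["fovy"],-np.array(f["R"]).T@f["t"])
    for k in["part_disc","part_bar","part_plain","nest","box","latch_pad","feeler","scraper","brush","glue","tape","mug","spool","caliper"]:
        for m in optics.masks_of(k,n)[:3]:
            r=cv2.minAreaRect(np.argwhere(m["region"])[:,::-1].astype(np.float32))
            print(k,round(m["p"],2),m["rect"],np.round(r[0]),np.round(r[1]),round(r[2]))
E
```

```text
pics
{'clock': 0.0, 'qpos': array([ 1.24779249,  0.52204538, -0.03630787,  1.5999802 ,  0.02121104,
        1.02112022, -0.11281315]), 'qd': array([-0.00230691, -0.00114409,  0.00135306,  0.0014408 , -0.00118294,
        0.00161632, -0.00011011]), 'joint_efforts': array([ 1.18712655e-03, -9.27118349e+01,  1.98040478e+00, -3.69942069e+01,
        1.78493047e-02,  7.98778696e-03, -1.10998546e-04]), 'position': array([ 0.1561914 , -0.6048236 ,  0.23071638]), 'tool_rot': array([-3.14042926e+00,  1.02740363e-04,  2.52769113e-01]), 'force': array([ 0.56795175, -0.31285735,  1.00549729]), 'moment': array([ 0.03065174, -0.02334203,  0.01974257]), 'finger_force': 0.0, 'grip_width': 0.08528508613210793}
scene 57.612789913078146 [1.6706589  0.14722556 0.91522015]
part_disc 0.95 [302.5, 260.0, 35.3, 26.9] [318. 272.] [35. 20.] 9
part_disc 0.6 [229.5, 268.0, 36.9, 15.1] [246. 278.] [37. 15.] 9
part_bar 0.76 [320.0, 242.9, 33.5, 21.4] [337. 254.] [33. 18.] 9
part_bar 0.65 [358.8, 259.8, 24.5, 34.9] [368. 277.] [33. 19.] 72
part_plain 0.62 [313.8, 226.0, 30.5, 21.4] [331. 236.] [30. 18.] 3
nest 0.7
[... 1303 characters left out ...]
.] [25. 12.] 90
scraper 0.76 [471.0, 216.6, 26.2, 92.4] [487. 264.] [94. 21.] 84
scraper 0.48 [184.9, 223.1, 61.0, 61.7] [215. 254.] [56. 58.] 4
brush 0.86 [278.7, 304.7, 64.8, 15.2] [309. 313.] [66. 14.] 3
glue 0.53 [286.8, 167.7, 9.0, 16.4] [291. 175.] [14. 10.] 90
glue 0.46 [303.3, 204.5, 40.2, 14.5] [325. 213.] [35. 18.] 3
tape 0.83 [326.6, 158.5, 29.0, 25.7] [338. 172.] [28. 27.] 90
tape 0.19 [296.0, 239.6, 33.0, 12.9] [311. 246.] [15. 32.] 90
mug 0.87 [101.0, 298.9, 45.4, 29.4] [125. 314.] [29. 44.] 90
mug 0.57 [472.9, 217.0, 21.5, 92.4] [487. 264.] [93. 20.] 84
spool 0.76 [99.1, 215.3, 70.2, 65.6] [134. 246.] [67. 73.] 90
caliper 0.7 [520.5, 269.1, 22.1, 53.0] [526. 296.] [52. 16.] 73
```

```bash
python3 - <<'E'
import cv2
a=cv2.imread("pics/top0.png"); cv2.imwrite("pics/top0c.png",cv2.resize(a[140:360,160:450],None,fx=2.7,fy=2.7,interpolation=cv2.INTER_CUBIC))
a=cv2.imread("pics/scene0.png"); cv2.imwrite("pics/scene0c.png",cv2.resize(a[190:330,210:470],None,fx=3,fy=3,interpolation=cv2.INTER_CUBIC))
E
```

```text
(no output)
```

View pics/top0c.png

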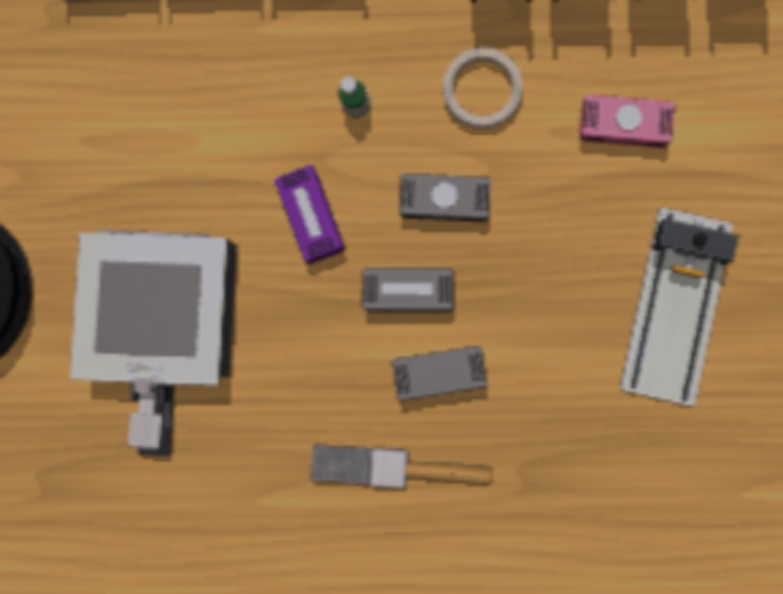

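View pics/scene0c.png

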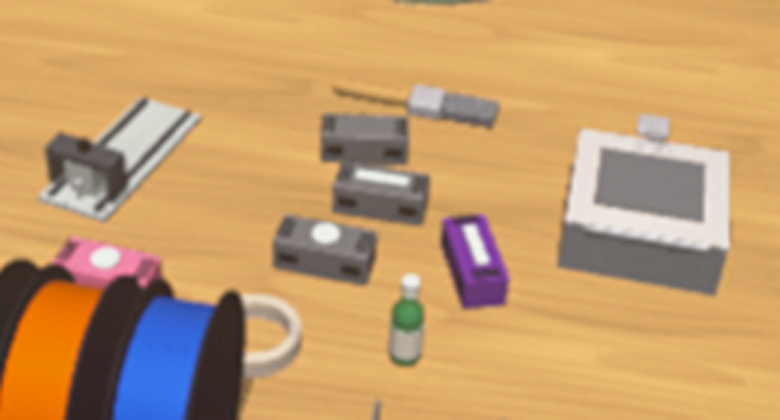

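The top view shows the grey disc housing at crop (445,196) and the grey bar housing at (408,289). The plain one is at (440,373). The nest is at right with its bridge at the far end, and the box is at left with its pad at (145,430). The purple and pink pieces are look-alikes.

```bash
cat >> h.py <<'E'
from scipy.optimize import least_squares
def fit(f,uv,loc,x0):
    uv=np.array(uv,float);loc=np.array(loc,float)
    def W(p):
        c,s=np.cos(p[2]),np.sin(p[2]);return np.c_[p[0]+c*loc[:,0]-s*loc[:,1],p[1]+s*loc[:,0]+c*loc[:,1],loc[:,2]]
    r=least_squares(lambda p:(pix(f,W(p))-uv).ravel(),x0); return r.x,np.sqrt(np.mean(r.fun**2))
E
python3 - <<'E'
from h import *
f=optics.grab_frame("top")
full=lambda l:np.array(l)/2.7+[160,140]
print("img dirs",pix(f,[[.5,0,0],[.6,0,0],[.5,.1,0]]))
print("disc",at(f,full([(445,194)]),.043),"bar",at(f,full([(408,288)]),.043))
for nm,l in[("disc",[(401,175),(489,178),(488,210),(402,206)]),("bar",[(363,269),(453,269),(453,302),(363,301)]),("plain",[(393,360),(484,348),(487,380),(400,391)])]:
    print(nm,fit(f,full(l),[(-.05,.023,.04),(.05,.023,.04),(.05,-.023,.04),(-.05,-.023,.04)],[.55,0,-1.5]))
print("nest",fit(f,full([(660,209),(622,391),(692,404)]),[(.105,.042,.008),(-.105,.042,.008),(-.105,-.042,.008)],[.5,-.3,0]))
print("box",fit(f,full([(80,233),(226,237),(217,385),(71,379)]),[(.076,.08,.067),(.076,-.08,.067),(-.084,-.08,.067),(-.084,.08,.067)],[.5,.3,0]))
print("pad",at(f,full([(145,432)]),.051))
print("feeler",at(f,full([(672,267),(703,274)]),.03))
for nm,l,z in[("brush",[(313,467),(490,475)],.02),("glue",[(348,84)],.1),("tape",[(483,88)],.024),("purple",[(309,213)],.04)]: print(nm,at(f,full(l),z))
E
```

```text
img dirs [[317.83255439 271.2538863 ]
 [317.38626552 238.46362167]
 [284.95961692 271.7622402 ]]
disc [[ 0.67501103 -0.02473279  0.043     ]] bar [[0.57180455 0.01734772 0.043     ]]
disc (array([ 0.67749488, -0.02465746, -1.62339681]), np.float64(1.3726679655716802))
bar (array([ 0.57512261,  0.01750558, -1.59151961]), np.float64(1.225158384757316))
plain (array([ 0.48214364, -0.01737361, -1.45366811]), np.float64(1.4284046613396337))
nest (array([ 0.54911916, -0.28106246, -0.24017129]), np.float64(0.7237007761313878))
box (array([ 0.55686141,  0.29652046, -0.05214852]), np.float64(0.2514788009635504))
pad [[0.4196725  0.30364907 0.051     ]]
feeler [[ 0.5911795  -0.27346728  0.03      ]
 [ 0.58286128 -0.30721797  0.03      ]]
brush [[ 0.37774605  0.12558511  0.02      ]
 [ 0.36646281 -0.06896606  0.02      ]]
glue [[0.78645625 0.07583073 0.1       ]]
tape [[ 0.79777493 -0.06900131  0.024     ]]
purple [[0.65703183 0.12603359 0.04      ]]
```

```bash
cat >> h.py <<'E'
def plan(X,yaw):
    "shift in tool axes (cm) and wz to world target; shift is for the present yaw, and for the final yaw"
    s=monitor.observe();p=s["position"];y=s["tool_rot"][2];d=np.array(X)-p
    w=(yaw-y+np.pi)%(2*np.pi)-np.pi
    for a in(y,y+w):
        c,sn=np.cos(a),np.sin(a);print("dx %.2f dy %.2f dz %.2f wz %.3f"%(100*(c*d[0]+sn*d[1]),100*(sn*d[0]-c*d[1]),-100*d[2],-w))
E
r='{"dx":4.6,"dy":-3.6}'
python3 -m handwheel '[{"dx":4.6,"dy":-3.6},{"dx":4.6,"dy":-3.6},{"dx":4.6,"dy":-3.6},{"dx":4.6,"dy":-3.6},{"dx":4.6,"dy":-3.6},{"dx":4.6,"dy":-3.6},{"dx":4.6,"dy":-3.6},{"dx":4.6,"dy":-3.6}]' 30
python3 -m handwheel '[{"dx":4.6,"dy":-3.6},{"dx":4.6,"dy":-3.6},{"dx":4.6,"dy":-3.6},{"dx":4.6,"dy":-3.6},{"dx":4.6,"dy":-3.6},{"wz":-0.18},{"wz":-0.18},{"wz":-0.18}]'
python3 -m handwheel '[{"wz":-0.18},{"wz":-0.18},{"wz":-0.18},{"wz":-0.18},{}]'
python3 - <<'E'
from h import *
s=monitor.observe();print(s["position"],s["tool_rot"],s["qpos"])
f=optics.grab_frame("wrist");cv2.imwrite("pics/w1.png",f["frame"])
print(f["fovy"],-np.array(f["R"]).T@f["t"],np.array(f["R"]))
plan([.675,-.025,.1],1.52)
E
```

```text
[ 0.15630444 -0.60514011  0.2313057 ] [3.14157995e+00 1.97850628e-05 2.52779105e-01] [ 1.24778411  0.52138079 -0.03631077  1.59949147  0.02123181  1.02109492
 -0.112816  ]
67.87749404169094 [ 0.22652326 -0.5873533   0.37349431] [[ 2.50553804e-01 -9.68102485e-01  6.07985491e-04]
 [-9.27556069e-01 -2.39880076e-01  2.86526243e-01]
 [-2.77240924e-01 -7.23541805e-02 -9.58072201e-01]]
dx 64.73 dy -43.20 dz 13.13 wz -1.267
dx 60.57 dy 48.86 dz 13.13 wz -1.267schema error: expected keys dx, dy, dz, wx, wy, wz, claw
schema error: expected keys dx, dy, dz, wx, wy, wz, claw
schema error: expected keys dx, dy, dz, wx, wy, wz, claw
```

View pics/w1.png

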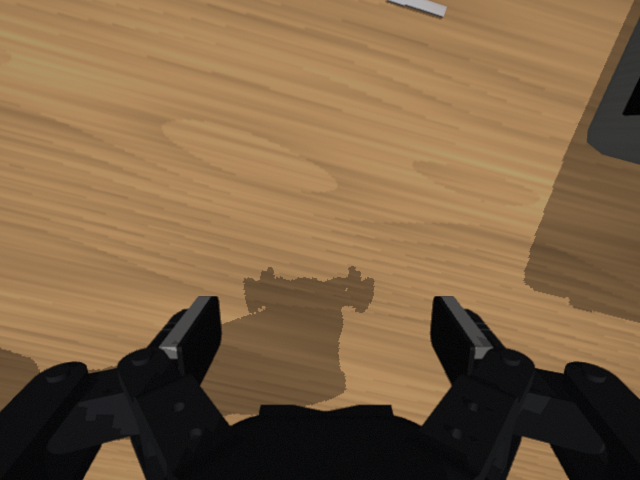

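The move was refused because every row needs all seven keys. The picture shows only the gripper's fingers at the bottom and bare bench.

```bash
python3 -m handwheel '[{"dx":4.6,"dy":-3.6,"dz":0,"wx":0,"wy":0,"wz":0,"claw":100},{"dx":4.6,"dy":-3.6,"dz":0,"wx":0,"wy":0,"wz":0,"claw":100},{"dx":4.6,"dy":-3.6,"dz":0,"wx":0,"wy":0,"wz":0,"claw":100},{"dx":4.6,"dy":-3.6,"dz":0,"wx":0,"wy":0,"wz":0,"claw":100},{"dx":4.6,"dy":-3.6,"dz":0,"wx":0,"wy":0,"wz":0,"claw":100},{"dx":4.6,"dy":-3.6,"dz":0,"wx":0,"wy":0,"wz":0,"claw":100},{"dx":4.6,"dy":-3.6,"dz":0,"wx":0,"wy":0,"wz":0,"claw":100},{"dx":4.6,"dy":-3.6,"dz":0,"wx":0,"wy":0,"wz":0,"claw":100}]' 30
python3 -m handwheel '[{"dx":4.6,"dy":-3.6,"dz":0,"wx":0,"wy":0,"wz":0,"claw":100},{"dx":4.6,"dy":-3.6,"dz":0,"wx":0,"wy":0,"wz":0,"claw":100},{"dx":4.6,"dy":-3.6,"dz":0,"wx":0,"wy":0,"wz":0,"claw":100},{"dx":4.6,"dy":-3.6,"dz":0,"wx":0,"wy":0,"wz":0,"claw":100},{"dx":4.6,"dy":-3.6,"dz":0,"wx":0,"wy":0,"wz":0,"claw":100},{"dx":0,"dy":0,"dz":0,"wx":0,"wy":0,"wz":-0.18,"claw":100},{"dx":0,"dy":0,"dz":0,"wx":0,"wy":0,"wz":-0.18,"claw":100},{"dx":0,"dy":0,"dz":0,"wx":0,"wy":0,"wz":-0.18,"claw":100}]'
python3 -m handwheel '[{"dx":0,"dy":0,"dz":0,"wx":0,"wy":0,"wz":-0.18,"claw":100},{"dx":0,"dy":0,"dz":0,"wx":0,"wy":0,"wz":-0.18,"claw":100},{"dx":0,"dy":0,"dz":0,"wx":0,"wy":0,"wz":-0.18,"claw":100},{"dx":0,"dy":0,"dz":0,"wx":0,"wy":0,"wz":-0.18,"claw":100},{"dx":0,"dy":0,"dz":0,"wx":0,"wy":0,"wz":0,"claw":100}]'
python3 - <<'E'
from h import *
s=monitor.observe();print(s["position"],s["tool_rot"],s["qpos"])
f=optics.grab_frame("wrist");cv2.imwrite("pics/w2.png",f["frame"])
plan([.675,-.025,.1],1.52)
for k in["part_disc","part_bar"]:
    for m in optics.masks_of(k,"wrist"):
        r=cv2.minAreaRect(np.argwhere(m["region"])[:,::-1].astype(np.float32))
        print(k,m["p"],r)
hsv=cv2.cvtColor(f["frame"],cv2.COLOR_BGR2HSV)
w=((hsv[...,2]>170)&(hsv[...,1]<40)).astype(np.uint8)
n,l,st,c=cv2.connectedComponentsWithStats(w)
for i in range(1,n):
    if st[i,4]>150:
        r=cv2.minAreaRect(np.argwhere(l==i)[:,::-1].astype(np.float32)); b=at(f,cv2.boxPoints(r),.043)
        print(st[i],c[i],at(f,[c[i]],.043),b.round(3)[:,:2].tolist())
E
```

```text
clock: 2.6
position: [0.4416, -0.2327, 0.2316]
tool_rot: [3.141, -0.0, 0.253]
force: [0.4, -0.5, 0.6]
grip_width: 0.0853
finger_force: 0.0
clock: 3.6
position: [0.6183, -0.0023, 0.2312]
tool_rot: [-3.142, 0.0, 0.799]
force: [0.2, -0.3, 0.5]
grip_width: 0.0854
finger_force: 0.0
clock: 4.22
position: [0.6182, -0.0027, 0.2312]
tool_rot: [-3.141, -0.0, 1.512]
force: [-0.8, 1.3, 0.4]
grip_width: 0.0854
finger_force: 0.0
[ 0.61823781 -0.00270368  0.231198  ] [-3.14137722e+00 -3.04555385e-04  1.51150986e+00] [ 0.27316242  0.55782799 -0.54429897  1.59862364  0.31660012  1.07445147
 -0.41534445]
dx -1.88 dy 5.80 dz 13.12 wz -0.012
dx -1.94 dy 5.78 dz 13.12 wz -0.012
part_disc 0.83 ((386.265625, 222.0630645751953), (53.57298278808594, 103.82666015625), 2.0454084873199463)
part_disc 0.74 ((440.4508361816406, 385.5693359375), (17.33452033996582, 51.47136306762695), 8.746161460876465)
part_bar 0.84 ((368.82879638671875, 55.17961120605469), (60.68815994262695, 126.8353500366211), 64.17900848388672)
part_bar 0.66 ((278.7477722167969, 186.9147186279297), (105.6114730834961, 52.46464538574219), 86.37
[... 770 characters left out ...]
    ]] [[0.569, 0.045], [0.581, 0.045], [0.58, 0.0], [0.568, 0.0]]
[374 214  29  28 630] [388.34761905 227.53333333] [[ 0.67700761 -0.02468804  0.043     ]] [[0.664, -0.011], [0.69, -0.012], [0.69, -0.039], [0.663, -0.037]]
[ 465  216   86   79 1868] [508.09100642 254.32976445] [[ 0.79347591 -0.05874627  0.043     ]] [[0.738, -0.042], [0.809, -0.008], [0.849, -0.078], [0.775, -0.117]]
[207 383 128  23 660] [266.58636364 394.26212121] [[ 0.54013643 -0.20913203  0.043     ]] [[0.474, -0.203], [0.477, -0.19], [0.615, -0.216], [0.614, -0.23]]
[211 399  49  26 669] [235.23766816 409.71300448] [[ 0.50273703 -0.22772708  0.043     ]] [[0.47, -0.241], [0.478, -0.21], [0.53, -0.223], [0.523, -0.254]]
```

View pics/w2.png

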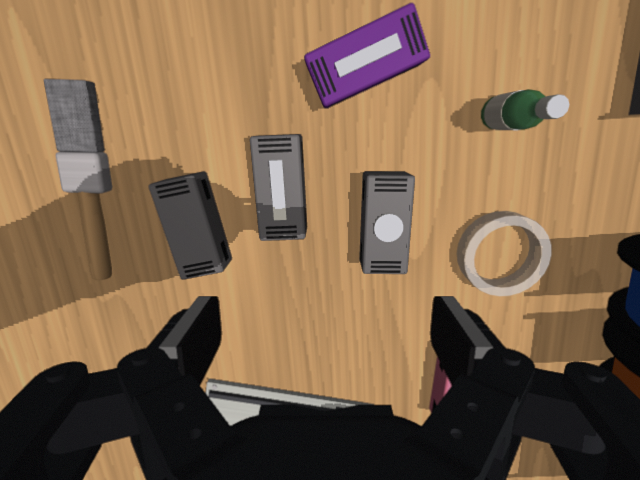

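The wrist view shows the disc housing with its tag at (388,227) and the bar housing with its tag at (278,187). The purple one is at top and the plain one at (190,225).

```bash
python3 - <<'E'
from h import *
f=optics.grab_frame("wrist")
L=[(.05,.023,.04),(.05,-.023,.04),(-.05,-.023,.04),(-.05,.023,.04)]
p,e=fit(f,[(364,172),(413,173),(409,273),(361,272)],L,[.67,-.02,1.55]);print(p,e)
print(fit(f,[(251,137),(301,134),(306,238),(261,240)],L,[.57,.02,1.55]))
plan([.677,-.0247,.016],p[2])
E
```

```text
[ 0.67587562 -0.02259964  1.51866502] 0.8139150151157581
(array([0.576261  , 0.01750535, 1.54699143]), np.float64(1.1117991534711456))
dx -1.86 dy 6.00 dz 21.53 wz -0.009
dx -1.91 dy 5.98 dz 21.53 wz -0.009
```

```bash
python3 -m handwheel '[{"dx":-0.95,"dy":3,"dz":2,"wx":0,"wy":0,"wz":-0.008,"claw":100},{"dx":-0.95,"dy":3,"dz":2,"wx":0,"wy":0,"wz":0,"claw":100},{"dx":0,"dy":0,"dz":5,"wx":0,"wy":0,"wz":0,"claw":100},{"dx":0,"dy":0,"dz":5,"wx":0,"wy":0,"wz":0,"claw":100},{"dx":0,"dy":0,"dz":5,"wx":0,"wy":0,"wz":0,"claw":100},{"dx":0,"dy":0,"dz":2,"wx":0,"wy":0,"wz":0,"claw":100},{"dx":0,"dy":0,"dz":1,"wx":0,"wy":0,"wz":0,"claw":100},{"dx":0,"dy":0,"dz":0,"wx":0,"wy":0,"wz":0,"claw":100}]' 40
python3 -m handwheel '[{"dx":0,"dy":0,"dz":0,"wx":0,"wy":0,"wz":0,"claw":30},{"dx":0,"dy":0,"dz":0,"wx":0,"wy":0,"wz":0,"claw":30},{"dx":0,"dy":0,"dz":0,"wx":0,"wy":0,"wz":0,"claw":30},{"dx":0,"dy":0,"dz":0,"wx":0,"wy":0,"wz":0,"claw":30},{"dx":0,"dy":0,"dz":0,"wx":0,"wy":0,"wz":0,"claw":30},{"dx":0,"dy":0,"dz":0,"wx":0,"wy":0,"wz":0,"claw":30}]' 40
```

```text
clock: 5.42
position: [0.6777, -0.0246, 0.0122]
tool_rot: [3.141, -0.0, 1.52]
force: [-0.6, -0.0, 0.4]
grip_width: 0.0855
finger_force: 0.0
clock: 6.18
position: [0.6777, -0.0248, 0.0124]
tool_rot: [3.14, 0.0, 1.52]
force: [-1.9, 0.0, 8.4]
grip_width: 0.0454
finger_force: 40.5
```

```bash
python3 -m handwheel '[{"dx":0,"dy":0,"dz":-2,"wx":0,"wy":0,"wz":0,"claw":30},{"dx":0,"dy":0,"dz":-4,"wx":0,"wy":0,"wz":0,"claw":30},{"dx":0,"dy":0,"dz":-5,"wx":0,"wy":0,"wz":0,"claw":30},{"dx":0,"dy":0,"dz":-5,"wx":0,"wy":0,"wz":0,"claw":30},{"dx":0,"dy":0,"dz":-5,"wx":0,"wy":0,"wz":0,"claw":30}]'
cat >> h.py <<'E'
def arc(X,yaw,n):
    s=monitor.observe();p=s["position"];y=s["tool_rot"][2];d=np.array(X)-p
    w=(yaw-y+np.pi)%(2*np.pi)-np.pi
    A=sum(np.array([[np.cos(a),np.sin(a)],[np.sin(a),-np.cos(a)]]) for a in y+w/n*(np.arange(n)+.5))
    b=np.linalg.solve(A,d[:2])*100; print(n,"rows of dx %.2f dy %.2f dz %.2f wz %.3f"%(b[0],b[1],-100*d[2]/n,-w/n))
E
python3 -c "
from h import *
s=monitor.observe();print(s['position'],s['finger_force'],s['force'])
arc([.452,-.257,.25],-.24,10)"
```

```text
clock: 6.8
position: [0.6769, -0.0246, 0.2246]
tool_rot: [3.141, -0.0, 1.521]
force: [0.7, -0.7, -1.7]
grip_width: 0.0459
finger_force: 41.6
[ 0.67688321 -0.02463591  0.22459262] 41.57554864883423 [ 0.72952484 -0.67839508 -1.66038584]
10 rows of dx -3.64 dy 0.59 dz -0.25 wz 0.176
```

```bash
python3 -m handwheel '[{"dx":-3.6,"dy":0.6,"dz":-0.25,"wx":0,"wy":0,"wz":0.176,"claw":30},{"dx":-3.6,"dy":0.6,"dz":-0.25,"wx":0,"wy":0,"wz":0.176,"claw":30},{"dx":-3.6,"dy":0.6,"dz":-0.25,"wx":0,"wy":0,"wz":0.176,"claw":30},{"dx":-3.6,"dy":0.6,"dz":-0.25,"wx":0,"wy":0,"wz":0.176,"claw":30},{"dx":-3.6,"dy":0.6,"dz":-0.25,"wx":0,"wy":0,"wz":0.176,"claw":30}]'
python3 -m handwheel '[{"dx":-3.6,"dy":0.6,"dz":-0.25,"wx":0,"wy":0,"wz":0.176,"claw":30},{"dx":-3.6,"dy":0.6,"dz":-0.25,"wx":0,"wy":0,"wz":0.176,"claw":30},{"dx":-3.6,"dy":0.6,"dz":-0.25,"wx":0,"wy":0,"wz":0.176,"claw":30},{"dx":-3.6,"dy":0.6,"dz":-0.25,"wx":0,"wy":0,"wz":0.176,"claw":30},{"dx":-3.6,"dy":0.6,"dz":-0.25,"wx":0,"wy":0,"wz":0.176,"claw":30},{"dx":0,"dy":0,"dz":0,"wx":0,"wy":0,"wz":0,"claw":30}]'
python3 -c "
from h import *
f=optics.grab_frame('wrist');cv2.imwrite('pics/w3.png',f['frame']);print(monitor.observe()['qpos'])"
```

```text
clock: 7.42
position: [0.6351, -0.1975, 0.2352]
tool_rot: [3.141, -0.001, 0.635]
force: [0.1, -0.7, -2.3]
grip_width: 0.0455
finger_force: 41.5
clock: 8.18
position: [0.4748, -0.2747, 0.2482]
tool_rot: [3.141, -0.001, -0.243]
force: [1.1, 0.8, -0.2]
grip_width: 0.0454
finger_force: 41.6
[ 0.49545444  0.38375215 -0.10723634  1.77997713  0.04810126  0.97860397
 -1.44095898]
```

View pics/w3.png

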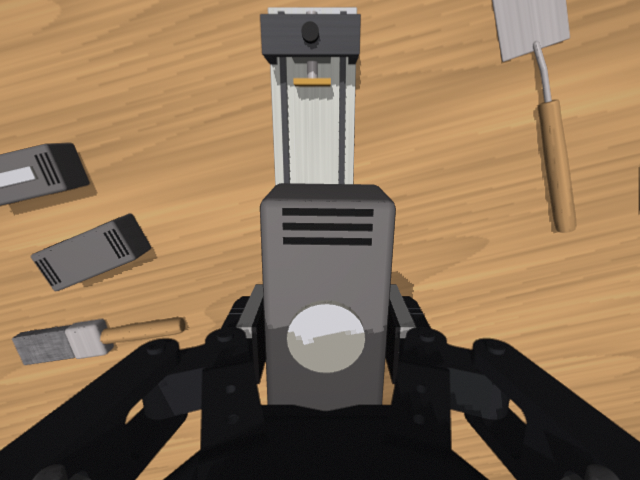

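The nest shows ahead of the held housing. The feeler's brass edge is at (312,81) and the bridge spans rows 14–57.

```bash
python3 -c "
import cv2
a=cv2.imread('pics/w3.png')[0:190,240:385];cv2.imwrite('pics/w3c.png',cv2.resize(a,None,fx=3.1,fy=3.1,interpolation=cv2.INTER_CUBIC))"
```

```text
(no output)
```

View pics/w3c.png

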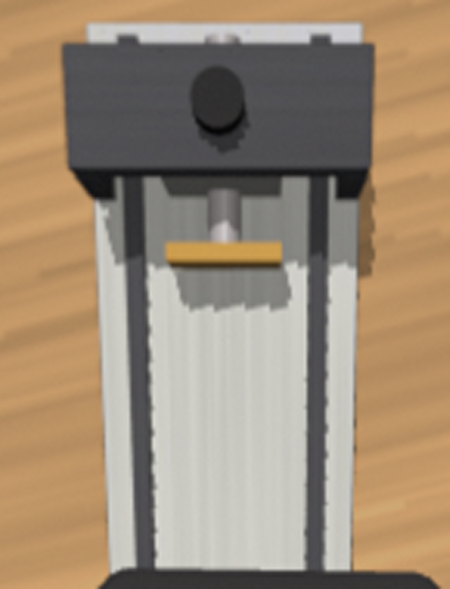

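```bash
cat > nest.py <<'E'
from h import *
f=optics.grab_frame("wrist")
g=lambda *l:np.array(l)/3.1+[240,0]
uv=np.vstack([g((87,24),(361,24)),g((98,210),(109,570),(357,275),(352,570),(122,180),(135,570),(328,180),(324,570))])
Y=np.array([.042,-.042,.042,.042,-.042,-.042,.032,.032,-.032,-.032]);Z=np.array([.008]*6+[.014]*4)
def W(p):
    x=np.r_[.105,.105,p[3:]];c,s=np.cos(p[2]),np.sin(p[2]);return np.c_[p[0]+c*x-s*Y,p[1]+s*x+c*Y,Z]
r=least_squares(lambda p:(pix(f,W(p))-uv).ravel(),[.549,-.281,-.24]+[.0]*8)
p=r.x[:3];print("nest",p,"rms",np.sqrt(np.mean(r.fun**2)),r.fun.reshape(-1,2)[:,0].round(1))
c,s=np.cos(p[2]),np.sin(p[2]);loc=lambda q:((q[:,:2]-p[:2])@np.array([[c,-s],[s,c]])).round(4).tolist()
for z in(.03,.04,.05):print("feeler",z,loc(at(f,g((166,247),(281,247),(166,265),(281,265)),z)))
print("bridge",loc(at(f,g((64,45),(374,45),(368,167),(68,167)),.062)))
st=monitor.observe();zt=st["position"][2]-.0124+.04
# held housing: top edges / far corners
q=at(f,[(262,205),(394,205),(270,400),(380,400)],zt);print("held",q.round(4).tolist(),"tag",at(f,[(326,338)],zt+.003))
print(st["position"],st["tool_rot"])
X=p[:2]+[-.045*c,-.045*s];plan([*X,.06],p[2])
E
python3 nest.py
```

```text
nest [ 0.55293173 -0.28137219 -0.2375095 ] rms 0.42506463286326024 [-0.5  0.9 -1.4 -0.   0.4 -0.  -0.   0.3  0.5 -0. ]
feeler 0.03 [[0.0406, 0.0177], [0.0405, -0.0169], [0.0356, 0.0178], [0.0356, -0.0169]]
feeler 0.04 [[0.0393, 0.0168], [0.0393, -0.0167], [0.0345, 0.017], [0.0345, -0.0167]]
feeler 0.05 [[0.0381, 0.016], [0.0381, -0.0166], [0.0334, 0.0162], [0.0334, -0.0166]]
bridge [[0.0849, 0.0403], [0.0849, -0.0405], [0.0563, -0.0397], [0.0563, 0.0408]]
held [[0.5284, -0.266, 0.2752], [0.5181, -0.3081, 0.2752], [0.4536, -0.247, 0.2752], [0.4435, -0.2886, 0.2752]] tag [[ 0.47692311 -0.27507947  0.27816719]]
[ 0.47712982 -0.27389789  0.24756719] [-3.14143132e+00 -1.85802505e-03 -2.37646538e-01]
dx 3.04 dy -1.06 dz 18.76 wz -0.000
dx 3.04 dy -1.06 dz 18.76 wz -0.000
```

```bash
python3 -m handwheel '[{"dx":1.5,"dy":-0.55,"dz":2,"wx":0,"wy":0,"wz":0,"claw":30},{"dx":1.5,"dy":-0.55,"dz":4,"wx":0,"wy":0,"wz":0,"claw":30},{"dx":0,"dy":0,"dz":5,"wx":0,"wy":0,"wz":0,"claw":30},{"dx":0,"dy":0,"dz":5,"wx":0,"wy":0,"wz":0,"claw":30},{"dx":0,"dy":0,"dz":3,"wx":0,"wy":0,"wz":0,"claw":30},{"dx":0,"dy":0,"dz":0,"wx":0,"wy":0,"wz":0,"claw":30}]'
python3 - <<'E'
from h import *
p=[ 0.55293, -0.28137,-.2375]
c,s=np.cos(p[2]),np.sin(p[2]);plan([p[0]-.045*c,p[1]-.045*s,.021],p[2])
E
```

```text
clock: 9.02
position: [0.5082, -0.2695, 0.0546]
tool_rot: [-3.14, 0.003, -0.237]
force: [0.9, 1.0, -1.3]
grip_width: 0.0456
finger_force: 41.5
dx 0.13 dy 0.10 dz 3.36 wz 0.000
dx 0.13 dy 0.10 dz 3.36 wz 0.000
```

```bash
python3 -m handwheel '[{"dx":0,"dy":0.05,"dz":1.5,"wx":0,"wy":0,"wz":0,"claw":30},{"dx":0,"dy":0,"dz":1.0,"wx":0,"wy":0,"wz":0,"claw":30},{"dx":0,"dy":0,"dz":0.5,"wx":0,"wy":0,"wz":0,"claw":30},{"dx":0,"dy":0,"dz":0,"wx":0,"wy":0,"wz":0,"claw":30}]'
python3 -m handwheel '[{"dx":0,"dy":0,"dz":0.15,"wx":0,"wy":0,"wz":0,"claw":30},{"dx":0,"dy":0,"dz":0.15,"wx":0,"wy":0,"wz":0,"claw":30},{"dx":0,"dy":0,"dz":0,"wx":0,"wy":0,"wz":0,"claw":30}]'
```

```text
clock: 9.52
position: [0.5083, -0.271, 0.0263]
tool_rot: [-3.142, 0.0, -0.239]
force: [0.1, -0.7, -0.9]
grip_width: 0.0454
finger_force: 41.6
clock: 9.9
position: [0.5083, -0.2711, 0.0233]
tool_rot: [3.142, -0.0, -0.239]
force: [-0.6, 0.1, -0.9]
grip_width: 0.0451
finger_force: 41.6
```

```bash
python3 -m handwheel '[{"dx":0,"dy":0,"dz":0.15,"wx":0,"wy":0,"wz":0,"claw":30},{"dx":0,"dy":0,"dz":0.1,"wx":0,"wy":0,"wz":0,"claw":30},{"dx":0,"dy":0,"dz":0,"wx":0,"wy":0,"wz":0,"claw":30}]'
python3 -m handwheel '[{"dx":0,"dy":0,"dz":0.1,"wx":0,"wy":0,"wz":0,"claw":30},{"dx":0,"dy":0,"dz":0,"wx":0,"wy":0,"wz":0,"claw":30}]'
```

```text
clock: 10.28
position: [0.5083, -0.271, 0.0207]
tool_rot: [-3.142, 0.0, -0.239]
force: [-0.1, -0.7, -0.0]
grip_width: 0.0457
finger_force: 41.6
clock: 10.52
position: [0.5083, -0.2711, 0.0204]
tool_rot: [3.141, -0.0, -0.239]
force: [-3.7, 2.9, 11.9]
grip_width: 0.0455
finger_force: 43.1
```

```bash
python3 -m handwheel '[{"dx":0,"dy":0,"dz":-0.05,"wx":0,"wy":0,"wz":0,"claw":30},{"dx":0.6,"dy":0,"dz":0,"wx":0,"wy":0,"wz":0,"claw":30},{"dx":0.6,"dy":0,"dz":0,"wx":0,"wy":0,"wz":0,"claw":30},{"dx":0.6,"dy":0,"dz":0,"wx":0,"wy":0,"wz":0,"claw":30},{"dx":0.6,"dy":0,"dz":0,"wx":0,"wy":0,"wz":0,"claw":30},{"dx":0,"dy":0,"dz":0,"wx":0,"wy":0,"wz":0,"claw":30}]'
for i in 1; do python3 -m handwheel '[{"dx":0.2,"dy":0,"dz":0,"wx":0,"wy":0,"wz":0,"claw":30},{"dx":0,"dy":0,"dz":0,"wx":0,"wy":0,"wz":0,"claw":30}]'; done
python3 -m handwheel '[{"dx":0.2,"dy":0,"dz":0,"wx":0,"wy":0,"wz":0,"claw":30},{"dx":0,"dy":0,"dz":0,"wx":0,"wy":0,"wz":0,"claw":30}]'
```

```text
clock: 11.28
position: [0.5327, -0.277, 0.0204]
tool_rot: [3.142, -0.001, -0.239]
force: [1.8, -0.6, 3.7]
grip_width: 0.0454
finger_force: 42.2
clock: 11.52
position: [0.5336, -0.2773, 0.0204]
tool_rot: [3.142, 0.0, -0.239]
force: [-2.9, 1.2, 6.1]
grip_width: 0.0456
finger_force: 42.6
clock: 11.78
position: [0.5355, -0.2778, 0.0204]
tool_rot: [3.142, 0.0, -0.239]
force: [-2.6, 1.7, 6.5]
grip_width: 0.0452
finger_force: 42.6
```

```bash
python3 -m handwheel '[{"dx":0,"dy":0,"dz":-0.03,"wx":0,"wy":0,"wz":0,"claw":30},{"dx":0.1,"dy":0,"dz":0,"wx":0,"wy":0,"wz":0,"claw":30},{"dx":0,"dy":0,"dz":0,"wx":0,"wy":0,"wz":0,"claw":30}]'
python3 -m handwheel '[{"dx":0.1,"dy":0,"dz":0,"wx":0,"wy":0,"wz":0,"claw":30},{"dx":0,"dy":0,"dz":0,"wx":0,"wy":0,"wz":0,"claw":30}]'
python3 -m handwheel '[{"dx":0.1,"dy":0,"dz":0,"wx":0,"wy":0,"wz":0,"claw":30},{"dx":0,"dy":0,"dz":0,"wx":0,"wy":0,"wz":0,"claw":30}]'
python3 -m handwheel '[{"dx":0.1,"dy":0,"dz":0,"wx":0,"wy":0,"wz":0,"claw":30},{"dx":0,"dy":0,"dz":0,"wx":0,"wy":0,"wz":0,"claw":30}]'
python3 -c "
from h import *
f=optics.grab_frame('wrist');cv2.imwrite('pics/w4.png',cv2.resize(f['frame'][0:330,200:440],None,fx=1.8,fy=1.8))"
```

```text
clock: 12.15
position: [0.5365, -0.2779, 0.0204]
tool_rot: [-3.141, 0.0, -0.239]
force: [0.2, -1.1, -0.9]
grip_width: 0.0458
finger_force: 41.7
clock: 12.4
position: [0.5374, -0.2781, 0.0205]
tool_rot: [-3.142, 0.0, -0.239]
force: [-0.8, 0.1, -0.5]
grip_width: 0.0454
finger_force: 41.7
clock: 12.65
position: [0.5376, -0.2782, 0.0205]
tool_rot: [-3.141, 0.002, -0.239]
force: [-5.6, 2.7, 1.7]
grip_width: 0.0456
finger_force: 42.0
clock: 12.9
position: [0.5386, -0.2784, 0.0204]
tool_rot: [-3.141, 0.002, -0.239]
force: [-5.7, 2.3, 2.2]
grip_width: 0.045
finger_force: 42.0
```

View pics/w4.png

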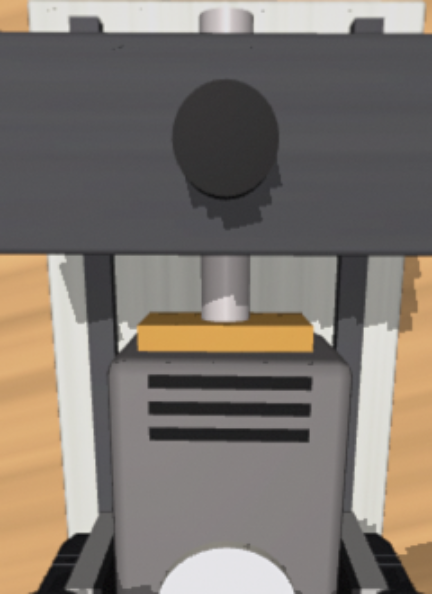

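The housing's nose touches the brass plate, and the force jumped to about 6 N at TCP x≈0.5375. About 4 mm remain.

```bash
python3 -m handwheel '[{"dx":0.13,"dy":0,"dz":0,"wx":0,"wy":0,"wz":0,"claw":30},{"dx":0.13,"dy":0,"dz":0,"wx":0,"wy":0,"wz":0,"claw":30},{"dx":0.13,"dy":0,"dz":0,"wx":0,"wy":0,"wz":0,"claw":30},{"dx":0,"dy":0,"dz":0,"wx":0,"wy":0,"wz":0,"claw":30}]'
python3 -c "
from h import *
print(monitor.observe()['position'])"
```

```text
clock: 13.45
position: [0.5424, -0.2794, 0.0204]
tool_rot: [-3.141, 0.002, -0.239]
force: [-5.3, 1.6, 1.9]
grip_width: 0.0454
finger_force: 42.0
[ 0.54239163 -0.27935325  0.02043487]
```

```bash
python3 -m handwheel '[{"dx":0,"dy":0,"dz":0,"wx":0,"wy":0,"wz":0,"claw":100},{"dx":0,"dy":0,"dz":0,"wx":0,"wy":0,"wz":0,"claw":100},{"dx":0,"dy":0,"dz":0,"wx":0,"wy":0,"wz":0,"claw":100},{"dx":0,"dy":0,"dz":0,"wx":0,"wy":0,"wz":0,"claw":100},{"dx":0,"dy":0,"dz":-2,"wx":0,"wy":0,"wz":0,"claw":100},{"dx":0,"dy":0,"dz":-5,"wx":0,"wy":0,"wz":0,"claw":100},{"dx":0,"dy":0,"dz":-6,"wx":0,"wy":0,"wz":0,"claw":100},{"dx":0,"dy":0,"dz":-6,"wx":0,"wy":0,"wz":0,"claw":100}]'
python3 -c "
from h import *
f=optics.grab_frame('wrist');cv2.imwrite('pics/w5.png',f['frame'][:,120:520])
print(monitor.observe()['position'])
c,s=np.cos(-.2375),np.sin(-.2375)
print(pix(f,[[.5529+c*x-s*0,-.2814+s*x,z] for x,z in((.04,.048),(-.06,.048),(.035,.04))]))
arc([.4225,.3035,.2],1.519,12); arc([.4225,.3035,.2],1.519-np.pi/2-.05,12)
"
```

```text
clock: 14.45
position: [0.5429, -0.2795, 0.2141]
tool_rot: [3.142, -0.001, -0.239]
force: [1.0, -0.4, -0.5]
grip_width: 0.0854
finger_force: 0.0
[ 0.54556048 -0.28071814  0.22203466]
[[323.90468526 156.82286249]
 [324.17294462 267.11122777]
 [323.94614054 162.009507  ]]
12 rows of dx 2.38 dy -5.15 dz 0.18 wz -0.147
12 rows of dx -1.84 dy -4.63 dz 0.18 wz -0.011
```

View pics/w5.png

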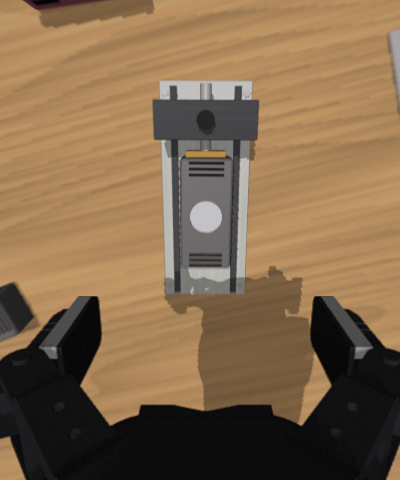

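The disc housing lies between the rails against the brass plate. Next is the latch.

```bash
python3 -c "
from h import *
arc([.5,0,.2],1.43,9)
b=[.5569,.2965,-.052];c,s=np.cos(b[2]),np.sin(b[2])
for x in(-.134,-.142):print(b[0]+c*x,b[1]+s*x)
"
```

```text
9 rows of dx 1.50 dy -3.22 dz 0.24 wz -0.186
0.42308112718048996 0.3034648601792005
0.4150919407435043 0.3038806727272125
```

```bash
python3 -m handwheel '[{"dx":1.5,"dy":-3.2,"dz":0,"wx":0,"wy":0,"wz":-0.186,"claw":0},{"dx":1.5,"dy":-3.2,"dz":0,"wx":0,"wy":0,"wz":-0.186,"claw":0},{"dx":1.5,"dy":-3.2,"dz":0,"wx":0,"wy":0,"wz":-0.186,"claw":0},{"dx":1.5,"dy":-3.2,"dz":0,"wx":0,"wy":0,"wz":-0.186,"claw":0},{"dx":1.5,"dy":-3.2,"dz":0,"wx":0,"wy":0,"wz":-0.186,"claw":0},{"dx":1.5,"dy":-3.2,"dz":0,"wx":0,"wy":0,"wz":-0.186,"claw":0},{"dx":1.5,"dy":-3.2,"dz":0,"wx":0,"wy":0,"wz":-0.186,"claw":0},{"dx":1.5,"dy":-3.2,"dz":0,"wx":0,"wy":0,"wz":-0.186,"claw":0}]'
python3 -c "
from h import *
arc([.415,.304,.2],3.09,10)"
```

```text
clock: 15.5
position: [0.5496, -0.0208, 0.2119]
tool_rot: [3.14, 0.0, 1.255]
force: [0.0, 0.6, 0.4]
grip_width: 0.0
finger_force: 0.0
10 rows of dx 3.97 dy 0.84 dz 0.12 wz -0.183
```

```bash
python3 -m handwheel '[{"dx":4,"dy":0.8,"dz":0.1,"wx":0,"wy":0,"wz":-0.183,"claw":0},{"dx":4,"dy":0.8,"dz":0.1,"wx":0,"wy":0,"wz":-0.183,"claw":0},{"dx":4,"dy":0.8,"dz":0.1,"wx":0,"wy":0,"wz":-0.183,"claw":0},{"dx":4,"dy":0.8,"dz":0.1,"wx":0,"wy":0,"wz":-0.183,"claw":0},{"dx":4,"dy":0.8,"dz":0.1,"wx":0,"wy":0,"wz":-0.183,"claw":0},{"dx":4,"dy":0.8,"dz":0.1,"wx":0,"wy":0,"wz":-0.183,"claw":0},{"dx":4,"dy":0.8,"dz":0.1,"wx":0,"wy":0,"wz":-0.183,"claw":0},{"dx":4,"dy":0.8,"dz":0.1,"wx":0,"wy":0,"wz":-0.183,"claw":0}]'
python3 -m handwheel '[{"dx":4,"dy":0.8,"dz":0.1,"wx":0,"wy":0,"wz":-0.183,"claw":0},{"dx":4,"dy":0.8,"dz":0.1,"wx":0,"wy":0,"wz":-0.183,"claw":0},{"dx":0,"dy":0,"dz":0,"wx":0,"wy":0,"wz":0,"claw":0}]'
python3 -c "
from h import *
print(monitor.observe()['qpos'])
f=optics.grab_frame('wrist');cv2.imwrite('pics/w6.png',f['frame'])
print(pix(f,[[.423,.3035,.051]]))
for m in optics.masks_of('latch_pad','wrist'):
    u=np.argwhere(m['region'])[:,::-1].astype(np.float32); r=cv2.minAreaRect(u);print(m['p'],m['rect'],at(f,[r[0]],.051))
plan([.415,.304,.065],3.09)"
```

```text
clock: 16.5
position: [0.5135, 0.2751, 0.2037]
tool_rot: [3.141, 0.002, 2.719]
force: [0.8, 0.2, 0.3]
grip_width: 0.0004
finger_force: 0.0
clock: 16.88
position: [0.4421, 0.3168, 0.2019]
tool_rot: [-3.141, 0.001, 3.085]
force: [1.6, -0.6, -0.1]
grip_width: -0.0001
finger_force: 0.0
[-0.04012559  0.60004734 -0.98780422  1.812444    0.57683566  1.04794404
  0.26322988]
[[309.02943075 197.56476191]]
0.94 [288.1, 173.4, 41.3, 98.2] [[0.4447699 0.3019561 0.051    ]]
dx 2.89 dy -1.31 dz 13.64 wz -0.013
dx 2.91 dy -1.27 dz 13.64 wz -0.013
```

View pics/w6.png

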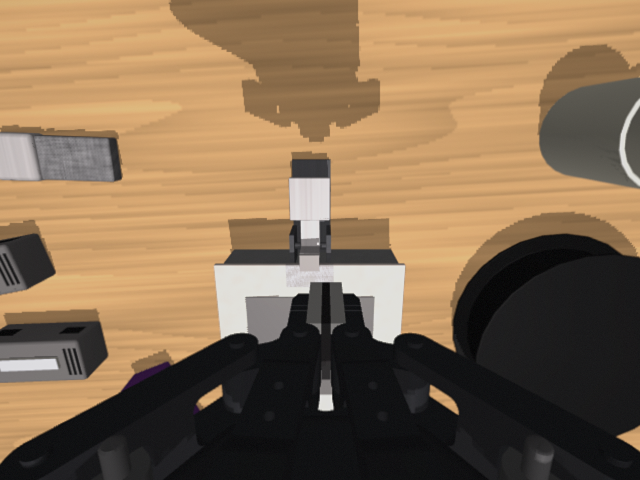

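The pad is at (310,199), where it was predicted to be, with the lid's free edge at row 265.

```bash
python3 -m handwheel '[{"dx":1.35,"dy":-0.65,"dz":1.6,"wx":0,"wy":0,"wz":0,"claw":0},{"dx":1.35,"dy":-0.65,"dz":4,"wx":0,"wy":0,"wz":0,"claw":0},{"dx":0,"dy":0,"dz":5,"wx":0,"wy":0,"wz":0,"claw":0},{"dx":0,"dy":0,"dz":3,"wx":0,"wy":0,"wz":0,"claw":0},{"dx":0,"dy":0,"dz":0,"wx":0,"wy":0,"wz":0,"claw":0}]'
python3 -m handwheel '[{"dx":0,"dy":0,"dz":1.0,"wx":0,"wy":0,"wz":0,"claw":0},{"dx":0,"dy":0,"dz":0.4,"wx":0,"wy":0,"wz":0,"claw":0},{"dx":0,"dy":0,"dz":0.2,"wx":0,"wy":0,"wz":0,"claw":0},{"dx":0,"dy":0,"dz":0,"wx":0,"wy":0,"wz":0,"claw":0}]'
```

```text
clock: 17.6
position: [0.4165, 0.3033, 0.0635]
tool_rot: [-3.139, -0.001, 3.077]
force: [0.7, 0.5, 1.1]
grip_width: -0.0001
finger_force: 0.0
clock: 18.1
position: [0.4166, 0.3044, 0.049]
tool_rot: [3.141, 0.001, 3.079]
force: [0.2, -0.5, 2.8]
grip_width: -0.0004
finger_force: 1.6
```

```bash
python3 -m handwheel '[{"dx":0,"dy":0,"dz":0.3,"wx":0,"wy":0,"wz":0,"claw":0},{"dx":0,"dy":0,"dz":0.25,"wx":0,"wy":0,"wz":0,"claw":0},{"dx":0,"dy":0,"dz":0.2,"wx":0,"wy":0,"wz":0,"claw":0},{"dx":0,"dy":0,"dz":0,"wx":0,"wy":0,"wz":0,"claw":0},{"dx":0,"dy":0,"dz":0,"wx":0,"wy":0,"wz":0,"claw":0},{"dx":0,"dy":0,"dz":0,"wx":0,"wy":0,"wz":0,"claw":0}]'
python3 -c "
from h import *
f=optics.grab_frame('scene');cv2.imwrite('pics/s7.png',cv2.resize(f['frame'][150:330,290:560],None,fx=2.5,fy=2.5))"
```

```text
clock: 18.85
position: [0.4159, 0.3045, 0.0413]
tool_rot: [3.142, -0.0, 3.079]
force: [-3.8, -1.0, 7.4]
grip_width: 0.0001
finger_force: 4.1
```

View pics/s7.png

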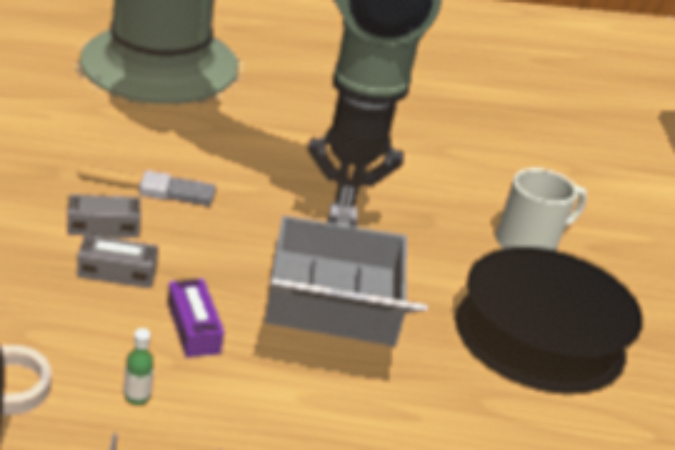

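The lid is fully open and the finger is on the pad only.

```bash
python3 -m handwheel '[{"dx":0,"dy":0,"dz":-3,"wx":0,"wy":0,"wz":0,"claw":100},{"dx":0,"dy":0,"dz":-6,"wx":0,"wy":0,"wz":0,"claw":100},{"dx":0,"dy":0,"dz":-6,"wx":0,"wy":0,"wz":0,"claw":100},{"dx":0,"dy":0,"dz":0,"wx":0,"wy":0,"wz":0,"claw":100}]'
python3 -c "
from h import *
arc([.575,.0175,.16],1.547,9)"
```

```text
clock: 19.4
position: [0.4176, 0.3056, 0.1949]
tool_rot: [3.138, 0.005, 3.078]
force: [-0.1, 0.2, 0.2]
grip_width: 0.0721
finger_force: 0.0
9 rows of dx -3.91 dy -0.96 dz 0.39 wz 0.170
```

```bash
python3 -m handwheel '[{"dx":-3.9,"dy":-0.95,"dz":0,"wx":0,"wy":0,"wz":0.17,"claw":100},{"dx":-3.9,"dy":-0.95,"dz":0,"wx":0,"wy":0,"wz":0.17,"claw":100},{"dx":-3.9,"dy":-0.95,"dz":0,"wx":0,"wy":0,"wz":0.17,"claw":100},{"dx":-3.9,"dy":-0.95,"dz":0,"wx":0,"wy":0,"wz":0.17,"claw":100},{"dx":-3.9,"dy":-0.95,"dz":0,"wx":0,"wy":0,"wz":0.17,"claw":100},{"dx":-3.9,"dy":-0.95,"dz":0,"wx":0,"wy":0,"wz":0.17,"claw":100},{"dx":-3.9,"dy":-0.95,"dz":0,"wx":0,"wy":0,"wz":0.17,"claw":100},{"dx":-3.9,"dy":-0.95,"dz":0,"wx":0,"wy":0,"wz":0.17,"claw":100}]'
python3 -m handwheel '[{"dx":-3.9,"dy":-0.95,"dz":0,"wx":0,"wy":0,"wz":0.17,"claw":100},{"dx":0,"dy":0,"dz":0,"wx":0,"wy":0,"wz":0,"claw":100}]'
python3 -c "
from h import *
f=optics.grab_frame('wrist')
for m in optics.masks_of('part_bar','wrist'):
    u=np.argwhere(m['region'])[:,::-1].astype(np.float32); r=cv2.minAreaRect(u);print(m['p'],r,at(f,[r[0]],.03))
print(pix(f,[[.575,.0175,.043],[.575,.0175+.05,.04],[.575,.0175-.05,.04]]))
plan([.575,.0175,.012],1.547)"
```

```text
clock: 20.4
position: [0.602, 0.0706, 0.1902]
tool_rot: [-3.141, 0.0, 1.713]
force: [0.1, -0.5, 0.2]
grip_width: 0.0854
finger_force: 0.0
clock: 20.65
position: [0.5979, 0.0284, 0.1903]
tool_rot: [-3.141, 0.002, 1.542]
force: [0.2, 0.7, -0.1]
grip_width: 0.0856
finger_force: 0.0
0.87 ((298.107177734375, 225.53857421875), (115.5763931274414, 55.20842361450195), 89.23609924316406) [[0.57313072 0.01964195 0.03      ]]
0.72 ((405.513916015625, 89.41413879394531), (64.33589935302734, 142.1327362060547), 67.21759033203125) [[0.66312464 0.1279834  0.03      ]]
[[299.28130212 231.9545987 ]
 [296.51320253 171.82721249]
 [302.26804171 284.75750676]]
dx -1.53 dy -2.28 dz 17.87 wz 0.003
dx -1.53 dy -2.27 dz 17.87 wz 0.003
```

```bash
python3 -m handwheel '[{"dx":-0.75,"dy":-1.15,"dz":1,"wx":0,"wy":0,"wz":0,"claw":95},{"dx":-0.75,"dy":-1.15,"dz":2,"wx":0,"wy":0,"wz":0,"claw":95},{"dx":0,"dy":0,"dz":5,"wx":0,"wy":0,"wz":0,"claw":95},{"dx":0,"dy":0,"dz":5,"wx":0,"wy":0,"wz":0,"claw":95},{"dx":0,"dy":0,"dz":3,"wx":0,"wy":0,"wz":0,"claw":95},{"dx":0,"dy":0,"dz":1.8,"wx":0,"wy":0,"wz":0,"claw":95},{"dx":0,"dy":0,"dz":0,"wx":0,"wy":0,"wz":0,"claw":95}]'
python3 -m handwheel '[{"dx":0,"dy":0,"dz":0,"wx":0,"wy":0,"wz":0,"claw":30},{"dx":0,"dy":0,"dz":0,"wx":0,"wy":0,"wz":0,"claw":30},{"dx":0,"dy":0,"dz":0,"wx":0,"wy":0,"wz":0,"claw":30},{"dx":0,"dy":0,"dz":0,"wx":0,"wy":0,"wz":0,"claw":30},{"dx":0,"dy":0,"dz":0,"wx":0,"wy":0,"wz":0,"claw":30},{"dx":0,"dy":0,"dz":0,"wx":0,"wy":0,"wz":0,"claw":30}]' 40
```

```text
clock: 21.62
position: [0.5745, 0.0185, 0.0124]
tool_rot: [-3.14, -0.0, 1.55]
force: [0.2, -0.2, 1.2]
grip_width: 0.0812
finger_force: 0.0
clock: 22.38
position: [0.5756, 0.0176, 0.0143]
tool_rot: [3.14, -0.0, 1.549]
force: [-1.6, -0.4, 7.8]
grip_width: 0.0455
finger_force: 40.8
```

```bash
python3 -m handwheel '[{"dx":0,"dy":0,"dz":-2,"wx":0,"wy":0,"wz":0,"claw":30},{"dx":0,"dy":0,"dz":-5,"wx":0,"wy":0,"wz":0,"claw":30},{"dx":0,"dy":0,"dz":-6,"wx":0,"wy":0,"wz":0,"claw":30},{"dx":0,"dy":0,"dz":-6,"wx":0,"wy":0,"wz":0,"claw":30},{"dx":0,"dy":0,"dz":-5,"wx":0,"wy":0,"wz":0,"claw":30}]'
python3 -c "
from h import *
arc([.61,.294,.26],3.09,9)"
```

```text
clock: 23.0
position: [0.5746, 0.0177, 0.2572]
tool_rot: [3.139, -0.0, 1.549]
force: [1.2, -0.7, -3.4]
grip_width: 0.0451
finger_force: 42.5
9 rows of dx 2.19 dy 2.63 dz -0.03 wz -0.171
```

```bash
python3 -m handwheel '[{"dx":2.2,"dy":2.6,"dz":0,"wx":0,"wy":0,"wz":-0.171,"claw":30},{"dx":2.2,"dy":2.6,"dz":0,"wx":0,"wy":0,"wz":-0.171,"claw":30},{"dx":2.2,"dy":2.6,"dz":0,"wx":0,"wy":0,"wz":-0.171,"claw":30},{"dx":2.2,"dy":2.6,"dz":0,"wx":0,"wy":0,"wz":-0.171,"claw":30},{"dx":2.2,"dy":2.6,"dz":0,"wx":0,"wy":0,"wz":-0.171,"claw":30},{"dx":2.2,"dy":2.6,"dz":0,"wx":0,"wy":0,"wz":-0.171,"claw":30},{"dx":2.2,"dy":2.6,"dz":0,"wx":0,"wy":0,"wz":-0.171,"claw":30},{"dx":2.2,"dy":2.6,"dz":0,"wx":0,"wy":0,"wz":-0.171,"claw":30}]'
python3 -m handwheel '[{"dx":2.2,"dy":2.6,"dz":0,"wx":0,"wy":0,"wz":-0.171,"claw":30},{"dx":0,"dy":0,"dz":0,"wx":0,"wy":0,"wz":0,"claw":30},{"dx":0,"dy":0,"dz":0,"wx":0,"wy":0,"wz":0,"claw":30}]'
python3 - <<'E'
from h import *
import pickle
f=optics.grab_frame('wrist');pickle.dump(f,open('f8.pkl','wb'))
b=[.5569,.2965,-.052];c,s=np.cos(b[2]),np.sin(b[2])
im=f['frame'].copy()
L=[(-.075,.08,.06),(-.075,-.08,.06),(-.055,.027,.011),(-.055,-.027,.011),(0.055,.027,.011),(.055,-.027,.011)]
P=pix(f,[[b[0]+c*x-s*y,b[1]+s*x+c*y,z] for x,y,z in L]);print(P.round(1).tolist())
cv2.imwrite('pics/w8.png',im)
for u in P: cv2.circle(im,tuple(int(v) for v in u.round()),2,(0,0,255),-1)
cv2.imwrite('pics/w8m.png',cv2.resize(im[60:420,100:540],None,fx=1.65,fy=1.65,interpolation=cv2.INTER_CUBIC))
plan([b[0],b[1],.1],b[2]+np.pi)
E
```

```text
clock: 24.0
position: [0.647, 0.2598, 0.2547]
tool_rot: [3.141, 0.0, 2.922]
force: [-0.3, -0.6, -2.3]
grip_width: 0.0451
finger_force: 42.5
clock: 24.38
position: [0.6321, 0.2884, 0.2542]
tool_rot: [-3.141, 0.001, 3.086]
force: [-0.4, -0.3, -2.2]
grip_width: 0.0454
finger_force: 42.5
[[426.4, 31.5], [235.3, 32.3], [357.5, 67.8], [302.8, 68.0], [355.1, 179.9], [305.0, 180.0]]
dx 7.58 dy 0.42 dz 15.39 wz -0.004
dx 7.58 dy 0.45 dz 15.39 wz -0.004
```

View pics/w8m.png

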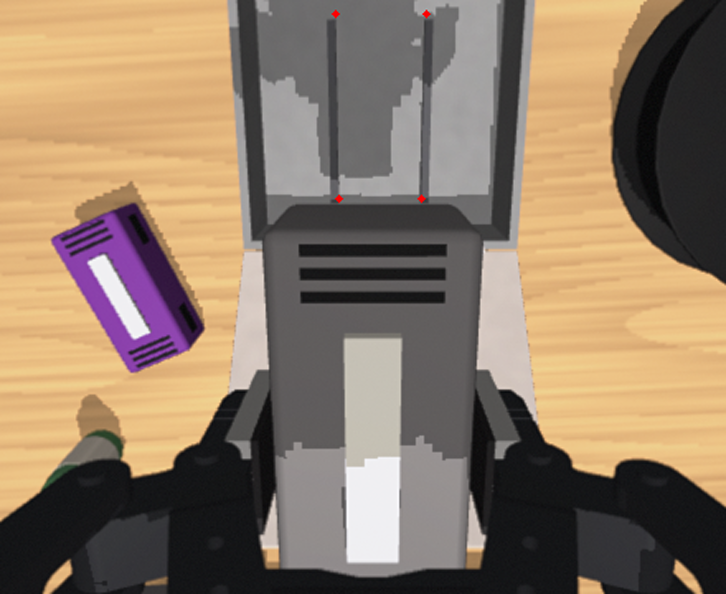

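The projected rail corners fall on the box's rails within about 2 mm, so the box pose holds. The held bar housing is straight in the gripper.

```bash
python3 -m handwheel '[{"dx":3.75,"dy":0.22,"dz":0,"wx":0,"wy":0,"wz":0,"claw":30},{"dx":3.75,"dy":0.22,"dz":0,"wx":0,"wy":0,"wz":0,"claw":30},{"dx":0,"dy":0,"dz":5,"wx":0,"wy":0,"wz":0,"claw":30},{"dx":0,"dy":0,"dz":6,"wx":0,"wy":0,"wz":0,"claw":30},{"dx":0,"dy":0,"dz":4,"wx":0,"wy":0,"wz":0,"claw":30},{"dx":0,"dy":0,"dz":0,"wx":0,"wy":0,"wz":0,"claw":30}]'
python3 -c "
from h import *
plan([.5575,.2965,.03],-.052+np.pi)"
```

```text
clock: 25.18
position: [0.5566, 0.2959, 0.1012]
tool_rot: [-3.139, -0.003, 3.086]
force: [0.4, -0.4, -1.6]
grip_width: 0.0457
finger_force: 42.4
dx -0.09 dy 0.06 dz 7.12 wz -0.004
dx -0.09 dy 0.06 dz 7.12 wz -0.004
```

```bash
python3 -m handwheel '[{"dx":0,"dy":0.05,"dz":3,"wx":0,"wy":0,"wz":0,"claw":30},{"dx":0,"dy":0,"dz":2.5,"wx":0,"wy":0,"wz":0,"claw":30},{"dx":0,"dy":0,"dz":1.5,"wx":0,"wy":0,"wz":0,"claw":30},{"dx":0,"dy":0,"dz":0.4,"wx":0,"wy":0,"wz":0,"claw":30},{"dx":0,"dy":0,"dz":0,"wx":0,"wy":0,"wz":0,"claw":30}]'
python3 -m handwheel '[{"dx":0,"dy":0,"dz":0.3,"wx":0,"wy":0,"wz":0,"claw":30},{"dx":0,"dy":0,"dz":0.15,"wx":0,"wy":0,"wz":0,"claw":30},{"dx":0,"dy":0,"dz":0,"wx":0,"wy":0,"wz":0,"claw":30}]'
```

```text
clock: 25.8
position: [0.5574, 0.2984, 0.0296]
tool_rot: [3.141, 0.0, 3.088]
force: [-0.2, 0.7, -2.0]
grip_width: 0.0453
finger_force: 42.5
clock: 26.18
position: [0.5572, 0.2982, 0.0247]
tool_rot: [3.142, 0.0, 3.088]
force: [-0.3, 0.0, -2.0]
grip_width: 0.0453
finger_force: 42.5
```

```bash
python3 -m handwheel '[{"dx":0,"dy":-0.12,"dz":0,"wx":0,"wy":0,"wz":0,"claw":30},{"dx":0,"dy":0,"dz":0.2,"wx":0,"wy":0,"wz":0,"claw":30},{"dx":0,"dy":0,"dz":0.1,"wx":0,"wy":0,"wz":0,"claw":30},{"dx":0,"dy":0,"dz":0,"wx":0,"wy":0,"wz":0,"claw":30}]'
python3 -m handwheel '[{"dx":0,"dy":0,"dz":0.15,"wx":0,"wy":0,"wz":0,"claw":30},{"dx":0,"dy":0,"dz":0,"wx":0,"wy":0,"wz":0,"claw":30}]'
```

```text
clock: 26.68
position: [0.5571, 0.297, 0.0215]
tool_rot: [-3.142, -0.0, 3.088]
force: [0.1, 0.6, -2.0]
grip_width: 0.0452
finger_force: 42.5
clock: 26.92
position: [0.5571, 0.2969, 0.02]
tool_rot: [-3.142, -0.0, 3.088]
force: [0.8, -0.4, -1.9]
grip_width: 0.0457
finger_force: 42.5
```

```bash
python3 -m handwheel '[{"dx":0,"dy":0,"dz":0.1,"wx":0,"wy":0,"wz":0,"claw":30},{"dx":0,"dy":0,"dz":0,"wx":0,"wy":0,"wz":0,"claw":30}]'
python3 -m handwheel '[{"dx":0,"dy":0,"dz":0.1,"wx":0,"wy":0,"wz":0,"claw":30},{"dx":0,"dy":0,"dz":0,"wx":0,"wy":0,"wz":0,"claw":30}]'
```

```text
clock: 27.18
position: [0.5572, 0.297, 0.0194]
tool_rot: [3.142, 0.0, 3.088]
force: [-2.7, -1.5, 4.7]
grip_width: 0.045
finger_force: 43.3
clock: 27.42
position: [0.5572, 0.297, 0.0193]
tool_rot: [-3.141, 0.001, 3.088]
force: [-7.6, -7.0, 22.9]
grip_width: 0.0452
finger_force: 45.5
```

Contact with the floor came at the expected height, so I release, rise straight up and look.

```bash
python3 -m handwheel '[{"dx":0,"dy":0,"dz":-0.12,"wx":0,"wy":0,"wz":0,"claw":30},{"dx":0,"dy":0,"dz":0,"wx":0,"wy":0,"wz":0,"claw":100},{"dx":0,"dy":0,"dz":0,"wx":0,"wy":0,"wz":0,"claw":100},{"dx":0,"dy":0,"dz":0,"wx":0,"wy":0,"wz":0,"claw":100},{"dx":0,"dy":0,"dz":0,"wx":0,"wy":0,"wz":0,"claw":100},{"dx":0,"dy":0,"dz":-2,"wx":0,"wy":0,"wz":0,"claw":100},{"dx":0,"dy":0,"dz":-5,"wx":0,"wy":0,"wz":0,"claw":100},{"dx":0,"dy":0,"dz":-6,"wx":0,"wy":0,"wz":0,"claw":100}]'
python3 -m handwheel '[{"dx":0,"dy":0,"dz":-6,"wx":0,"wy":0,"wz":0,"claw":100},{"dx":0,"dy":0,"dz":-3,"wx":0,"wy":0,"wz":0,"claw":100},{"dx":0,"dy":0,"dz":0,"wx":0,"wy":0,"wz":0,"claw":100},{"dx":0,"dy":0,"dz":0,"wx":0,"wy":0,"wz":0,"claw":100}]'
python3 -c "
from h import *
a=optics.grab_frame('wrist')['frame'];b=optics.grab_frame('top')['frame'];
a=cv2.resize(a,(480,360));b=cv2.resize(b[140:340,380:450],None,fx=1.8,fy=1.8);cv2.imwrite('pics/w9.png',np.hstack([a,b]))"
```

```text
clock: 28.42
position: [0.5566, 0.2969, 0.1515]
tool_rot: [-3.142, -0.001, 3.088]
force: [-0.2, -0.2, 0.4]
grip_width: 0.0853
finger_force: 0.0
clock: 28.92
position: [0.5569, 0.2967, 0.2394]
tool_rot: [-3.141, 0.0, 3.088]
force: [-0.3, -0.5, -0.6]
grip_width: 0.0853
finger_force: 0.0
```

View pics/w9.png

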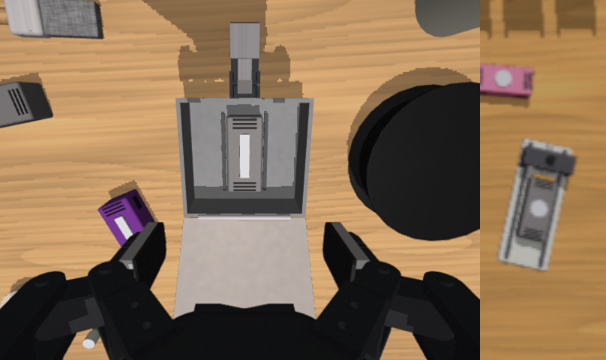

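The bar housing lies between the box rails, tag up at (245,155), with the lid fully open. The disc housing is in the nest against the feeler at (540,208).

```bash
python3 -c "
from workcell import job_done
print(job_done())"
```

```text
the job is handed in; nothing more can be done
None
```

The job is handed in at about 29 s: the round-tag housing is in the nest with the feeler pushed in about 5 mm (judged from arm travel after contact), the lid was popped by the thumb pad, and the bar-tag housing lies tag up between the box rails.

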